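# Load the photometer and close its light shutter

## Robot

A 7-joint arm with a two-finger parallel gripper is mounted at the origin on a cart in front of the work surface, level with it; the furniture and walls round the work are solid. World frame = base frame: x ahead of the robot, y to its left, z up, the work surface at z = 0. Lengths are in m, angles in rad, forces in N, time in s.
With the tool pointing down it reaches from about 0.425 to 0.925 m from the base axis. Payload 6.8 kg.
Tool frame: the origin (TCP) lies at the very end of the fingers, on their centre line; the grasp point (between the pads) lies 19 mm behind it; z points along the fingers, y is the line along which they close (so a half turn about z gives the same grasp; the last joint's range is limited). The gripper opens to 85 mm and grips with 20 to 120 N. Pads are 22 mm wide; open, the fingers measure 114 mm over their backs; the gripper's body (76 mm by 85 mm) begins 54 mm behind the grasp point. The pads swing forward as they close: fully open they stand 13 mm farther back than shut.
Start: joints at [1.086, 0.477, 0.022, 1.555, -0.011, 1.109, -0.083], TCP at [0.248, -0.628, 0.231] pointing down, gripper open.
Joint ranges: [-2.96, 2.96], [-0.34, 2.1], [-1.41, 1.46], [0.24, 2.44], [-1.37, 4.51], [0.17, 1.92], [-2.96, 2.96]. Speed limits (rad/s): [2.39, 2.39, 3.14, 3.14, 3.14, 3.14, 3.14].

## Interface

Orientations are given as a rotation vector (axis times angle).
In Python, from bench import get_obs, viewer, r gives the robot as it stands. The module is installed in compiled form; this text tells all that it offers.
- The arm moves only by the tool play_rows, never from a script. Its argument "commands" is a list that holds one entry, the list of rows, each a list of 5 numbers: the gripper's target within -1 to 1 (shut at 1, half-way at 0, fully open at -1), then the shift along the tool's x, y, z scaled (see below), then the turn about the tool's z scaled (see below). A call has 1 to 12 rows; each row is the pose to reach, as a shift and turn from the pose commanded when the call began, along the tool's axes at that moment; what a row does not reach only later rows make up. The controller multiplies each number of a shift by 0.2 m and each number of a turn by pi/2 rad. A row lasts 1/12 s, in which the tool goes at most 41.7 mm and 7.16 degrees, less where a joint would pass 70% of its speed; a pose out of reach is approached as far as the arm can. A call with a number of a shift or a turn outside -1 to 1 is refused whole. A call with a gripper value outside its range is refused whole. The fingers move at their own pace and stop on an object; "grip_force" is the grip in N (left out, the last holds). Time passes only in rows, so rows that repeat a pose let the fingers close. It gives the time, the measured TCP pose, the force, the opening and the grip force at its end, in the units of the state.
- get_obs(): the state, without advancing time (a new reading comes with each control period).
- viewer.grab_frame(name): name is "scene" or "top" or "wrist"; returns a dict with "pixels" (400x640x3 uint8, red, green, blue), "fovy" (degrees; the focal length in pixels is half the picture's height over the tangent of half this angle, whatever the lens; pixels are square), "cx", "cy" (the principal point, pixels), "world_to_cam" (4x4, takes a point from world to camera coordinates); the wrist camera has in their place "hand_eye" (4x4, takes a point from camera to tool coordinates, whose origin is the TCP and whose axes are the flange's). Camera axes: x right, y up, looking along -z (the intrinsics and any distortion apply to the point x, -y, -z); pixel columns grow to the right and rows downward; lengths in m; the calibration is good to about 2 mm. A picture is of the moment at which its call begins: read the wrist's pose just before it. There is no depth.
- r.hand_in(): hands the job in; it is judged then, once.
Trained networks look in a picture, given as the dict that the camera call returned (one of the last four; its "shot" number tells which), for a name from the list of things; names that differ only in an ending like _2 or _b are one class to them, and where a whole thing is asked for, a point or a joint stands for the part that bears it (a point fixed in the world has none). Each returns a list of dicts, best first, with "score" (0 to 1); they miss things now and then, are a little off and sometimes report something else, mostly with a low value. They report only what shows in the picture. A call takes as long as a camera call. They do not tell look-alikes from the thing itself.
- viewer.trace(picture, thing): "pixels" (400x640 bool, what is visible of it) and "rect" ([left, top, right, bottom] in pixels, round what is visible of it).
The state is a dict: "clock": time; "joints": joint angles; "qvel": joint speeds; "tau": joint torques, N m; "tcp_pos": TCP position; "orientation": TCP orientation; "contact_force": force on the tool from outside, world axes, zero at the start; "moment": the same for the moment, N m; "grip_width": finger opening in m; "gripper_force": force on a finger pad.
Only numpy, scipy, OpenCV 4.12 (cv2) and the standard library are available. Lean on these libraries where they do the work, as an engineer would, in place of code of your own. Each camera call takes 0.05 s, during which the arm holds its last target. There are 200 camera calls.

## Task

Stand the filled glass vial upright and fully down in the round well inside the photometer's open chamber and let go of it. Then push the sliding shutter along its track, against its springy light seal, until it is fully home at the frame and its latch holds it shut; press firmly enough to latch it but gently, without ramming it into the frame. Leave the two reagent bottles and the test-kit carton where they stand.

Things in the scene. Friction and masses are not known exactly. Their poses are not given: they have to be found in the camera images.
- photometer: White bench photometer fixed on the table, 235 mm deep, 300 wide, deck 82 high, sloped keypad in front. Origin: under its middle, table height; x axis to its back, y to its left, z up. In its top, right of the middle, an open chamber 110 (x) by 92 mm (y), floor 44 mm above the table. Two rails along y (tops 97 mm above the table, inner edges 111 mm apart) guide a flat shutter over it.
- well (a point): Centre of the bottom of the round well in the middle of the chamber floor, 26 mm above the table; axes as the photometer's. The well is 25 mm wide, 18 mm deep, its mouth flush with the chamber floor. A vial standing in it keeps its upper 32 mm in the chamber and clears the shutter by 8 mm; one not fully down is hit by the shutter.
- frame (a point): Face of the rigid metal frame that the shutter closes against, middle, at shutter height: 54 mm from the well toward -y, 87 mm above the table (frame's top: 99 mm); axes as the photometer's. A springy rubber light seal stands 6.5 mm proud of it and a slam latch with a spring bolt sits in its middle. The shutter must not press on the rigid face with more than 12 N.
- shutter (a joint): Opening of the shutter in m along the photometer's +y: 0 = latched shut, 0.105 = fully open to the left. Friction about 1 N; from 5.5 mm on the seal pushes back, rising evenly to 18 N at 0, where the bolt drops behind the shutter's front barb and holds it; let go earlier, it springs back to about 5 mm. The rigid frame is 1 mm beyond 0 (21 N by then). A push of 20 to 27 N is right.
- shutter_rib (a point): Middle of the top edge of the upright black finger rib on the black shutter plate, 113 mm above the table, moves with it; axes as the photometer's. Rib: 64 mm long (x), 12 thick (y), 23 high above the plate (124 by 106 mm, top face 91 mm above the table). It can be pinched across y from above or pushed on its +y face. Shut, it is 30 mm to the left (+y) of the well.
- vial_1: Glass vial with black screw cap, 21 mm diameter, 50 mm tall, 10 to 25 g, filled; stands on the table to the right of the photometer. Origin: centre of its underside, z up along the vial.
- dropper_1: Small white reagent bottle with white screw cap, 29 mm diameter, 64 mm tall, loose, in front of the photometer; leave it. Origin: centre of its underside.
- dropper_2: Small white reagent bottle with red screw cap, 29 mm diameter, 64 mm tall, loose, in front of the photometer; leave it. Origin: centre of its underside.
- kit_carton: Test-kit carton, 65 x 110 x 75 mm (x, y, z), loose, to the right of the photometer; leave it. Origin: centre of its underside.
Things that resemble listed ones, but are neither listed nor needed, are in the scene too. What is shaped like the vial_1 but yellow is not meant.

How it is judged:
By the outcome, as a careful person would: the job done as asked, in the order asked, and still so for the second after the job is handed in, with the robot touching nothing.
It also fails if it takes over 54 s, if anything falls off the work surface, if the arm or the gripper's body presses on something with over 40 N, if the wrist force passes 120 N, or if a joint passes its speed limit or range.

## Working session

There is one attempt and no reset: what is moved stays moved. The work goes in short steps, Python scripts to look and compute and a tool call to move; the robot and the scene stay as the last step left them, time stands still between calls to the robot, and variables do not carry over. Pictures are saved under pics/ and viewed, at most 10 in all, crops included, and the job is handed in when it is done.

Besides the shell and the picture viewer there is one more tool, called after "Request:" as name(argument=value, ...), one argument or row to a line, values as JSON. play_rows: Moves the arm, as the interface text tells. Shifts and turns lie within -1 to 1; 1 stands for 0.2 m of shift or pi/2 rad of turn. Its arguments: {"type":"object","properties":{"commands":{"type":"array","items":{"type":"array","items":{"type":"array","items":{"type":"number","minimum":-1,"maximum":1}}}},"grip_force":{"type":"number"}},"required":["commands"]}

```bash
mkdir -p pics
cat > h.py <<'E'
import numpy as np, cv2
from bench import get_obs, viewer, r
from scipy.spatial.transform import Rotation as R
def cam(p, o=None):
    # returns K params and cam-to-world
    f=200/np.tan(np.radians(p["fovy"])/2)
    if "world_to_cam" in p: T=np.linalg.inv(np.array(p["world_to_cam"]))
    else:
        W=np.eye(4);W[:3,:3]=R.from_rotvec(o["orientation"]).as_matrix();W[:3,3]=o["tcp_pos"]
        T=W@np.array(p["hand_eye"])
    return f,p["cx"],p["cy"],T
def ray(c,u,v,z):
    f,cx,cy,T=c
    d=T[:3,:3]@np.array([(u-cx)/f,-(v-cy)/f,-1]);o=T[:3,3]
    return o+d*(z-o[2])/d[2]
def proj(c,P):
    f,cx,cy,T=c
    q=np.linalg.inv(T)@np.append(P,1)
    return np.array([cx-f*q[0]/q[2],cy+f*q[1]/q[2]])
def save(p,n): cv2.imwrite("pics/"+n,p["pixels"][:,:,::-1])
E
python3 - <<'E'
from h import *
o=get_obs();print(o)
for n in("top","scene"):
    p=viewer.grab_frame(n);save(p,n+"1.png");print(n,[k for k in p],p["fovy"],p["cx"],p["cy"],np.array(p["world_to_cam"]).round(3).tolist())
    c=cam(p)
    for t in("photometer","shutter","vial_1","dropper_1","kit_carton"):
        for d in viewer.trace(p,t)[:4]:
            m=d["pixels"];v,u=np.nonzero(m);print(t,round(d["score"],2),d["rect"],u.mean().round(1),v.mean().round(1),m.sum(),ray(c,u.mean(),v.mean(),.05).round(3))
E
```

```text
{'clock': 0.0, 'joints': array([ 1.08588915,  0.47781359,  0.02234005,  1.55647858, -0.01151195,
        1.10926753, -0.08313356]), 'qvel': array([ 1.03632448e-03, -1.63973909e-04, -9.98734764e-04, -5.32595985e-04,
       -1.30137656e-03, -3.09675946e-05,  7.47603405e-04]), 'tau': array([ 8.82837267e-04, -5.96444857e+01,  1.60811618e+00, -2.81190079e+01,
        1.25311731e-02,  9.30764334e-03, -3.01572220e-05]), 'tcp_pos': array([ 0.24813715, -0.62709337,  0.23030521]), 'orientation': array([-3.08425882e+00, -5.88031334e-01,  7.35138948e-04]), 'contact_force': array([-0.07467825, -0.53487649, -0.85933772]), 'moment': array([-0.01713132,  0.05248835, -0.04826881]), 'gripper_force': 0.0, 'grip_width': 0.08524742091818258}
top ['pixels', 'fovy', 'cx', 'cy', 'world_to_cam', 'shot'] 44.68085403091362 315.47130292831525 196.7409856742229 [[-0.048, -0.999, -0.006, -0.124], [0.974, -0.048, 0.22, -0.56], [-0.22, 0.005, 0.975, -1.161], [0.0, 0.0, 0.0, 1.0]]
photometer 0.81 [187.0, 115.7, 320.7, 233.7] 251.9 174.2 11399 [0.623 0.009 0.05 ]
shutter 0.57 [209.4, 141.5, 264.9, 185.0] 239.1 162.7 
[... 616 characters left out ...]
347.2, 228.4] 279.7 180.6 9760 [ 0.606 -0.003  0.05 ]
shutter 0.82 [246.3, 141.0, 297.6, 172.1] 273.8 155.9 1059 [0.689 0.069 0.05 ]
vial_1 0.76 [404.7, 241.0, 418.9, 260.3] 411.5 250.8 175 [ 0.533 -0.375  0.05 ]
vial_1 0.75 [381.0, 251.7, 394.8, 273.6] 387.5 262.5 174 [ 0.482 -0.341  0.05 ]
vial_1 0.59 [359.7, 242.3, 369.2, 265.1] 363.8 251.6 176 [ 0.486 -0.287  0.05 ]
vial_1 0.58 [354.1, 218.8, 360.1, 240.7] 356.4 227.9 127 [ 0.542 -0.245  0.05 ]
dropper_1 0.68 [264.0, 239.8, 278.9, 269.9] 267.8 255.7 346 [ 0.386 -0.112  0.05 ]
dropper_1 0.62 [200.2, 226.5, 221.0, 254.5] 211.6 240.5 319 [0.366 0.021 0.05 ]
kit_carton 0.85 [389.3, 187.0, 439.6, 231.4] 412.4 207.9 1997 [ 0.659 -0.336  0.05 ]
```

Run:
```python
import cv2,numpy as np
a=cv2.imread("pics/scene1.png")[115:285,190:450];b=cv2.imread("pics/top1.png")[105:285,180:420]
a=cv2.resize(a,(458,300),interpolation=cv2.INTER_CUBIC);b=cv2.resize(b,(400,300),interpolation=cv2.INTER_CUBIC)
a=cv2.resize(cv2.imread("pics/scene1.png")[205:285,330:430],(400,320),interpolation=cv2.INTER_CUBIC)
b=cv2.resize(cv2.imread("pics/top1.png")[175:255,340:440],(400,320),interpolation=cv2.INTER_CUBIC)
t=cv2.resize(cv2.imread("pics/scene1.png")[120:285,190:450],(400,254),interpolation=cv2.INTER_CUBIC)
s=cv2.resize(cv2.imread("pics/top1.png")[110:285,180:455],(400,254),interpolation=cv2.INTER_CUBIC)
cv2.imwrite("pics/m1.png",np.vstack([np.hstack([a,b]),np.hstack([t,s])]))
```

```text
(no output)
```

View pics/m1.png

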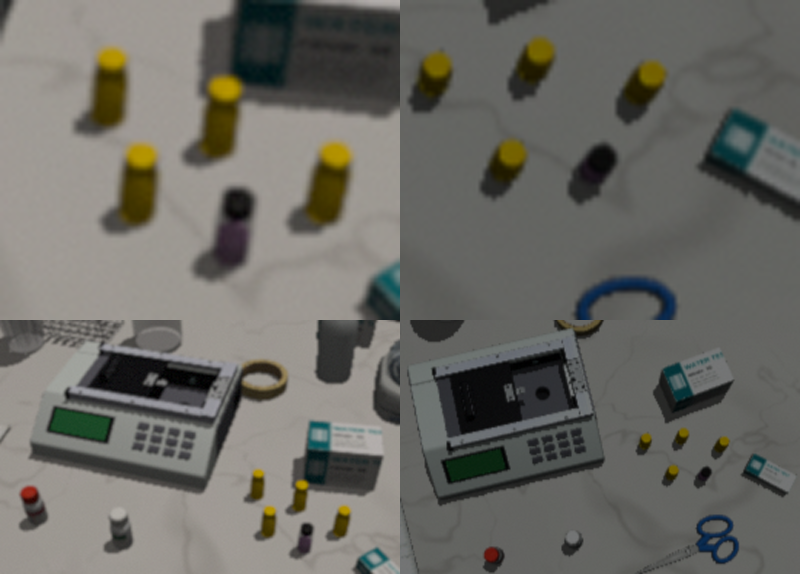

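The black-capped vial is the dark one at scene (389,253) and top (390,214). Its four neighbours are yellow. The shutter is open to the left, and the well is at about top (278,160).

Run:
```python
from h import *
o=get_obs();p=viewer.grab_frame("top");c=cam(p)
for n,u,v in(("y1",349,192),("y2",374.5,188.7),("y3",402.5,194.5),("y4",367.7,213),("black",390,213.7)): print(n,ray(c,u,v,.05).round(3))
print("well mouth",ray(c,278,160,.044).round(3))
s=viewer.grab_frame("scene");print("scene black",ray(cam(s),389.3,252.7,.05).round(3))
w=viewer.grab_frame("wrist");print(w["fovy"],w["cx"],w["cy"],np.array(w["hand_eye"]).round(3).tolist())
M=R.from_rotvec(o["orientation"]).as_matrix();print(M.round(3))
t=np.array([.498,-.333,.23]);print((M.T@(t-o["tcp_pos"])).round(4))
```

```text
y1 [ 0.564 -0.237  0.05 ]
y2 [ 0.569 -0.303  0.05 ]
y3 [ 0.55  -0.372  0.05 ]
y4 [ 0.507 -0.281  0.05 ]
black [ 0.503 -0.337  0.05 ]
well mouth [ 0.66  -0.059  0.044]
scene black [ 0.508 -0.335  0.05 ]
63.12402346501118 319.75978018730825 194.90437588551148 [[-0.001, 0.957, 0.29, 0.074], [1.0, 0.0, 0.001, -0.0], [0.001, 0.29, -0.957, -0.143], [0.0, 0.0, 0.0, 1.0]]
[[ 0.93   0.368  0.   ]
 [ 0.368 -0.93  -0.   ]
 [-0.     0.    -1.   ]]
[ 0.3405 -0.1821  0.0013]
```

Request:
play_rows(
  commands=[
    [[0,0.865,-0.44,0.175,-0.5],[0,0.865,-0.44,0.175,-0.5],[0,0.865,-0.44,0.175,-0.5],[0,0.865,-0.44,0.175,-0.5],[0,0.865,-0.44,0.175,-0.5],[0,0.865,-0.44,0.175,-0.5],[0,0.865,-0.44,0.175,-0.5],[0,0.865,-0.44,0.175,-0.5]],
  ],
  grip_force=25,
)

```text
clock: 1.42
tcp_pos: [0.3773, -0.4817, 0.1963]
orientation: [-2.624, -1.728, -0.0]
contact_force: [-0.6, 0.0, 0.9]
grip_width: 0.0427
gripper_force: 0.0
```

Request:
play_rows(
  commands=[
    [[0,0.923,0.301,0.175,-0.5],[0,0.923,0.301,0.175,-0.5],[0,0.923,0.301,0.175,-0.5],[0,0.923,0.301,0.175,-0.5],[0,0.923,0.301,0.175,-0.5],[0,0.923,0.301,0.175,-0.5],[0,0.923,0.301,0.175,-0.5],[0,0.923,0.301,0.175,-0.5],[0,0.923,0.301,0.175,-0.5]],
  ],
)

```text
clock: 2.17
tcp_pos: [0.5051, -0.3375, 0.1613]
orientation: [1.771, 2.595, -0.001]
contact_force: [0.6, 0.1, -0.2]
grip_width: 0.0427
gripper_force: 0.0
```

Run:
```python
from h import *
o=get_obs();w=viewer.grab_frame("wrist");c=cam(w,o);save(w,"w1.png")
M=R.from_rotvec(o["orientation"]).as_matrix()
print(o["tcp_pos"],M.round(3).tolist(),o["grip_width"],o["joints"].round(2))
print("proj est",proj(c,[.505,-.336,.05]))
for d in viewer.trace(w,"vial_1"):
    v,u=np.nonzero(d["pixels"]);print(d["score"],d["rect"],np.median(w["pixels"][v,u],axis=0))
```

```text
[ 0.50505393 -0.33751414  0.16127053] [[-0.364, 0.931, -0.0], [0.931, 0.364, -0.0], [-0.0, -0.0, -1.0]] 0.04271132802263744 [ 0.8   0.47 -0.41  1.77  0.23  0.95  0.67]
proj est [320.80377024 190.04532868]
0.87 [305.9, 164.1, 332.8, 200.9] [49. 38. 47.]
0.84 [416.1, 85.3, 456.7, 112.4] [110.  92.   0.]
0.81 [332.6, 107.7, 362.9, 137.6] [104.  83.   0.]
0.57 [391.6, 160.5, 428.7, 194.3] [107.  93.   0.]
```

View pics/w1.png

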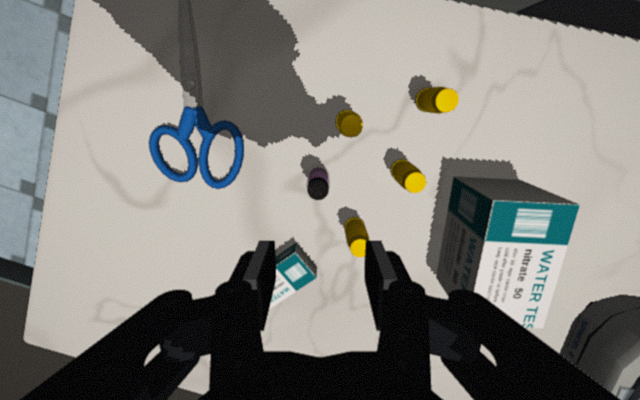

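Request:
play_rows(
  commands=[
    [[0,0.005,-0.006,0.2,0],[0,0.005,-0.006,0.4,0],[0,0.005,-0.006,0.55,0],[0,0.005,-0.006,0.65,0],[0,0.005,-0.006,0.7,0],[0,0.005,-0.006,0.7,0],[1,0.005,-0.006,0.7,0],[1,0.005,-0.006,0.7,0],[1,0.005,-0.006,0.7,0],[1,0.005,-0.006,0.7,0],[1,0.005,-0.006,0.7,0],[1,0.005,-0.006,0.7,0]],
  ],
  grip_force=25,
)

```text
clock: 3.27
tcp_pos: [0.5049, -0.3368, 0.0228]
orientation: [1.765, 2.596, -0.0]
contact_force: [-0.4, -0.2, 7.3]
grip_width: 0.02
gripper_force: 27.3
```

Run:
```python
from h import *
o=get_obs();print(o["tcp_pos"],o["grip_width"],o["gripper_force"],o["contact_force"])
# photometer pose from top view: chamber edges
p=viewer.grab_frame("top");save(p,"top2.png")
s=viewer.grab_frame("scene");save(s,"scene2.png")
b=cv2.resize(p["pixels"][110:240,180:330,::-1],(600,520),interpolation=cv2.INTER_CUBIC);cv2.imwrite("pics/m2.png",b)
```

```text
[ 0.50489719 -0.33683295  0.02276066] 0.019993807421750748 27.255142629146576 [-0.42277651 -0.18975499  7.2673337 ]
```

View pics/m2.png

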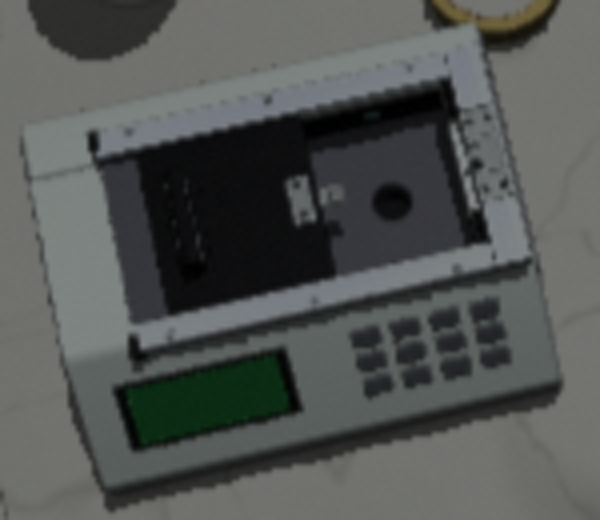

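The vial is gripped. In the crop the well mouth is at (393,202), i.e. top (278.2,160.5), and the photometer is yawed by about 11°.

Run:
```python
from h import *
o=get_obs();p=viewer.grab_frame("top");c=cam(p)
q=lambda x,y,z:ray(c,180+(x+.5)/4-.5,110+(y+.5)/4-.5,z)
a=q(135,325,.097);b=q(487,245,.097);print(a,b,np.degrees(np.arctan2(*(a-b)[:2]*[-1,1])))
a=q(110,488,0);b=q(560,385,0);print(np.degrees(np.arctan2(*(a-b)[:2]*[-1,1])))
w=q(393,202,.044);print(w)
M=R.from_rotvec(o["orientation"]).as_matrix();print(np.degrees(np.arctan2(M[1,1],M[0,1])))
print(M.T@(w-o["tcp_pos"])/.2)
```

```text
[0.57211716 0.09785708 0.097     ] [ 0.61215475 -0.1196119   0.097     ] 10.431746057938764
10.315808361751484
[ 0.65918934 -0.05869049  0.044     ]
21.576028653751543
[ 1.00918367  1.22901594 -0.10676992]
```

Request:
play_rows(
  commands=[
    [[1,0,0,-0.15,0],[1,0,0,-0.35,0],[1,0,0,-0.55,0],[1,0.1,0.1,-0.75,0],[1,0.2,0.23,-0.9,0.1],[1,0.3,0.36,-0.9,0.124],[1,0.4,0.49,-0.9,0.124],[1,0.5,0.61,-0.9,0.124],[1,0.6,0.73,-0.9,0.124],[1,0.7,0.85,-0.9,0.124],[1,0.8,0.92,-0.9,0.124],[1,0.8,0.92,-0.9,0.124]],
  ],
)

```text
clock: 4.42
tcp_pos: [0.6178, -0.1118, 0.2019]
orientation: [-1.999, -2.422, -0.007]
contact_force: [0.6, 0.6, -0.2]
grip_width: 0.0197
gripper_force: 26.7
```

Run:
```python
from h import *
o=get_obs();w=viewer.grab_frame("wrist");c=cam(w,o);save(w,"w2.png")
M=R.from_rotvec(o["orientation"]).as_matrix()
print(o["tcp_pos"],o["grip_width"],o["contact_force"],np.degrees(np.arctan2(M[1,1],M[0,1])))
g=np.array([.6592,-.0587,.044]);print("well proj",proj(c,g));print(M.T@(g-o["tcp_pos"])/.2)
print("vial bottom proj",proj(c,o["tcp_pos"]+[0,0,-.0228]))
```

```text
[ 0.61776859 -0.11176121  0.20189947] 0.019738506149338482 [ 0.64419952  0.55953164 -0.19900062] 10.933758200742375
well proj [375.40835217 131.24401211]
[0.21828686 0.25180824 0.79091773]
vial bottom proj [320.30950087 236.75058008]
```

View pics/w2.png

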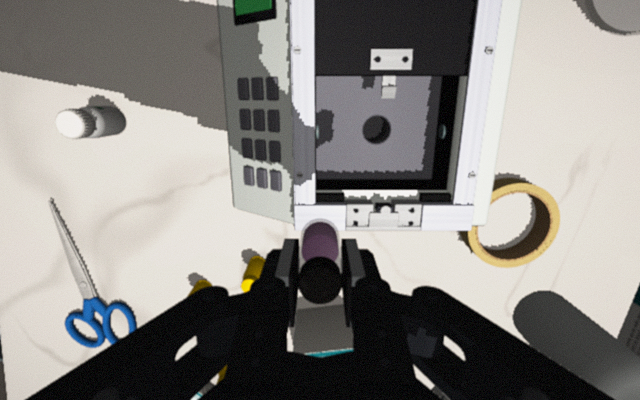

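Well at (376,129), against a predicted (375,131). The vial hangs straight below the fingers.

Request:
play_rows(
  commands=[
    [[1,0.11,0.13,0,0.006],[1,0.2,0.23,0.05,0.006],[1,0.226,0.254,0.2,0.006],[1,0.226,0.254,0.35,0.006],[1,0.226,0.254,0.46,0.006],[1,0.226,0.254,0.46,0.006],[1,0.226,0.254,0.46,0.006]],
  ],
)

```text
clock: 5.05
tcp_pos: [0.6569, -0.0676, 0.1085]
orientation: [-2.022, -2.402, 0.003]
contact_force: [0.5, -0.5, 0.0]
grip_width: 0.0203
gripper_force: 26.7
```

Run:
```python
from h import *
o=get_obs();w=viewer.grab_frame("wrist");c=cam(w,o)
M=R.from_rotvec(o["orientation"]).as_matrix()
print(o["tcp_pos"],o["grip_width"],o["contact_force"],np.degrees(np.arctan2(M[1,1],M[0,1])))
g=np.array([.6592,-.0587,.044]);print("well proj",proj(c,g));print(M.T@(g-o["tcp_pos"])/.2)
print("vial bottom proj",proj(c,o["tcp_pos"]+[0,0,-.0228]))
im=w["pixels"][100:300,220:420,::-1];im=np.clip(im*1.6,0,255).astype(np.uint8)
cv2.imwrite("pics/w3.png",cv2.resize(im,(600,600),interpolation=cv2.INTER_CUBIC))
```

```text
[ 0.65693802 -0.06755325  0.10854414] 0.020290141490856027 [ 0.46595515 -0.50374357  0.00886956] 9.804520925643674
well proj [326.1695392  199.31144184]
[0.04173782 0.01956941 0.32266243]
vial bottom proj [320.53040922 236.59723233]
```

View pics/w3.png

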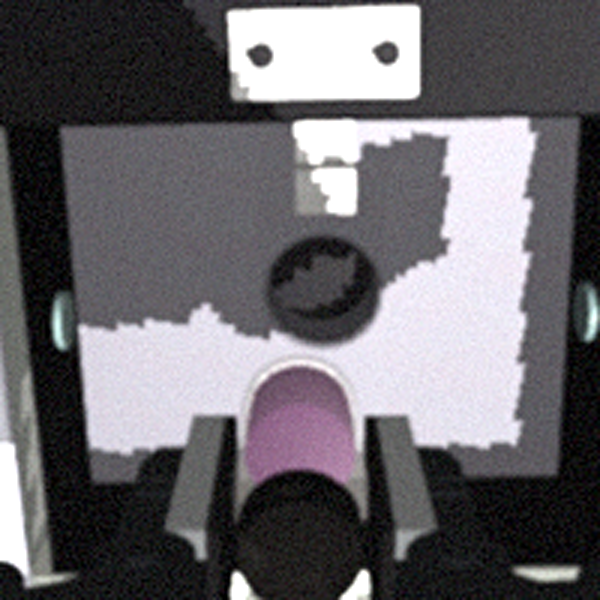

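Well mouth at full-frame (327.3,196.7), vial bottom at (320.4,235.7). Relative to the projections, the vial needs about +9.5 mm in x and +4.6 mm in y.

Request:
play_rows(
  commands=[
    [[1,0.0475,0.023,0,0],[1,0.0475,0.023,0,0],[1,0.0475,0.023,0,0],[1,0.0475,0.023,0,0]],
  ],
)

```text
clock: 5.43
tcp_pos: [0.6615, -0.0556, 0.1105]
orientation: [2.02, 2.404, 0.002]
contact_force: [-0.4, -0.4, 0.2]
grip_width: 0.0201
gripper_force: 26.7
```

Run:
```python
from h import *
o=get_obs();w=viewer.grab_frame("wrist");c=cam(w,o)
M=R.from_rotvec(o["orientation"]).as_matrix()
print(o["tcp_pos"],o["qvel"].round(3),o["contact_force"],np.degrees(np.arctan2(M[1,1],M[0,1])))
g=np.array([.65694,-.06755,.044])
M0=R.from_rotvec([-2.022, -2.402, 0.003]).as_matrix()
g=g+M0[:,0]*.0095+M0[:,1]*.0046; print(g)
print("well proj",proj(c,g));print(M.T@(g-o["tcp_pos"])/.2)
print("vial bottom proj",proj(c,o["tcp_pos"]+[0,0,-.0228]))
im=w["pixels"][100:300,220:420,::-1];im=np.clip(im*1.6,0,255).astype(np.uint8)
cv2.imwrite("pics/w4.png",cv2.resize(im,(600,600),interpolation=cv2.INTER_CUBIC))
```

```text
[ 0.66148431 -0.05558999  0.11048437] [ 0.007  0.006  0.01   0.008  0.002 -0.003 -0.002] [-0.41467035 -0.43012331  0.24701468] 9.923066927803964
[ 0.65985255 -0.05740471  0.04398947]
well proj [317.32285292 212.17937129]
[-0.00738498 -0.01016421  0.33246104]
vial bottom proj [320.34679616 236.5847441 ]
```

View pics/w4.png

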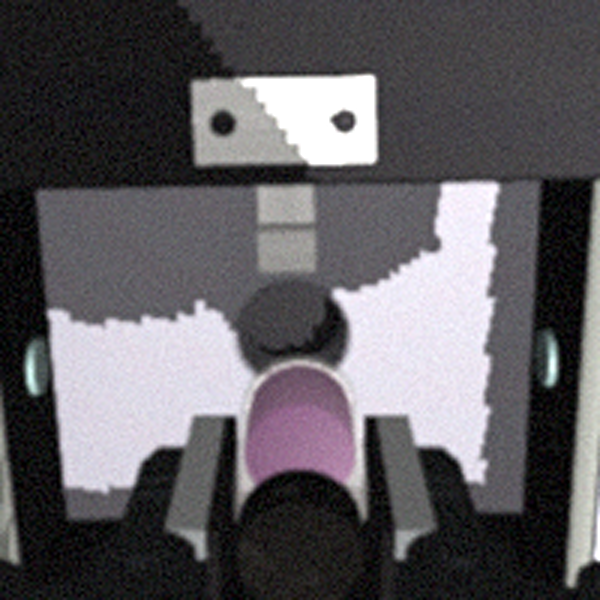

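Request:
play_rows(
  commands=[
    [[1,-0.0075,-0.0095,0,0],[1,-0.0075,-0.0095,0.06,0],[1,-0.0075,-0.0095,0.12,0],[1,-0.0075,-0.0095,0.17,0],[1,-0.0075,-0.0095,0.19,0],[1,-0.0075,-0.0095,0.19,0],[1,-0.0075,-0.0095,0.19,0],[1,-0.0075,-0.0095,0.19,0]],
  ],
)

```text
clock: 6.15
tcp_pos: [0.6596, -0.0576, 0.0716]
orientation: [2.021, 2.404, 0.001]
contact_force: [0.3, 0.5, 0.5]
grip_width: 0.0205
gripper_force: 26.7
```

Run:
```python
from h import *
o=get_obs()
M=R.from_rotvec(o["orientation"]).as_matrix();g=np.array([.65985,-.0574,.044])
print(o["tcp_pos"],o["qvel"].round(3),o["contact_force"],M.T@(g-o["tcp_pos"])/.2)
```

```text
[ 0.65964058 -0.05758676  0.07155483] [ 0.    -0.008 -0.002 -0.003  0.     0.002 -0.001] [0.31897793 0.5497197  0.53915601] [0.00073491 0.00111047 0.13777484]
```

Aligned within 0.3 mm. I'll lower it gently.

Request:
play_rows(
  commands=[
    [[1,0.0005,0.001,0.02,0],[1,0.0005,0.001,0.04,0],[1,0.0005,0.001,0.06,0],[1,0.0005,0.001,0.08,0],[1,0.0005,0.001,0.095,0],[1,0.0005,0.001,0.105,0],[1,0.0005,0.001,0.112,0],[1,0.0005,0.001,0.112,0],[1,0.0005,0.001,0.112,0]],
  ],
)

```text
clock: 6.9
tcp_pos: [0.6596, -0.0576, 0.049]
orientation: [2.022, 2.404, 0.0]
contact_force: [0.7, -0.3, 0.8]
grip_width: 0.0201
gripper_force: 26.6
```

Request:
play_rows(
  commands=[
    [[1,0,0,0.006,0],[1,0,0,0.006,0],[1,0,0,0.006,0]],
  ],
)

```text
clock: 7.15
tcp_pos: [0.6597, -0.0576, 0.0488]
orientation: [2.021, 2.404, 0.0]
contact_force: [-2.3, 0.2, 7.3]
grip_width: 0.0199
gripper_force: 27.3
```

Request:
play_rows(
  commands=[
    [[0,0,0,0,0],[0,0,0,0,0],[0,0,0,0,0],[0,0,0,-0.05,0],[0,0,0,-0.15,0],[0,0,0,-0.3,0],[0,0,0,-0.5,0],[0,0,0,-0.6,0],[0,0,0,-0.6,0],[0,0,0,-0.6,0],[0,0,0,-0.6,0]],
  ],
)

```text
clock: 8.07
tcp_pos: [0.6589, -0.0578, 0.1673]
orientation: [-2.021, -2.404, 0.001]
contact_force: [-0.6, 0.5, -0.2]
grip_width: 0.0426
gripper_force: 0.0
```

Run:
```python
from h import *
o=get_obs();w=viewer.grab_frame("wrist");c=cam(w,o);save(w,"w5.png")
M=R.from_rotvec(o["orientation"]).as_matrix()
print(o["tcp_pos"],o["contact_force"])
g=np.array([.65985,-.0574,0]);print("cap proj",proj(c,g+[0,0,.076]))
a=np.radians(10.4);Y=np.array([-np.sin(a),np.cos(a),0]);rib=g+.135*Y+[0,0,.113];print("rib",rib,proj(c,rib))
for d in viewer.trace(w,"vial_1")[:3]:print(d["score"],d["rect"])
```

```text
[ 0.65885639 -0.05781114  0.16729361] [-0.55722381  0.49724323 -0.2145223 ]
cap proj [321.76568182 198.81922343]
rib [0.63547992 0.07538215 0.113     ] [320.05624957 -25.41970477]
0.69 [308.4, 173.4, 333.4, 210.6]
0.68 [141.4, 343.3, 158.9, 366.2]
0.66 [189.9, 357.6, 210.6, 400.0]
```

View pics/w5.png

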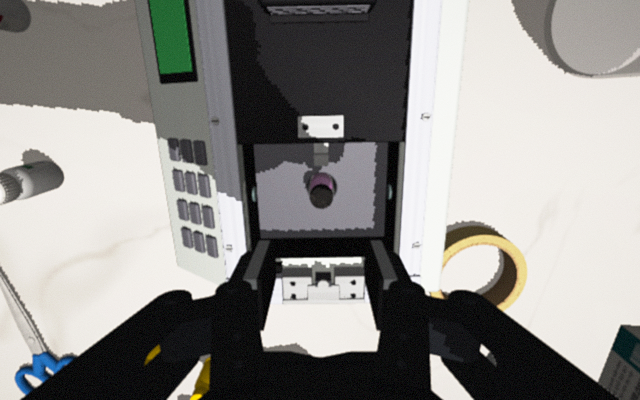

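The vial stands fully down: its cap is at (320,198), which matches the projection for z=76 mm. Next I'll go beyond the rib (base visible at the top edge, (320,10)).

Request:
play_rows(
  commands=[
    [[1,0.15,0,0,0],[1,0.35,0,0,0],[1,0.55,0,0,0],[1,0.72,0,0,0],[1,0.83,0,0,0],[1,0.83,0,0,0],[1,0.83,0,0,0],[1,0.83,0,0,0]],
  ],
  grip_force=60,
)

```text
clock: 8.83
tcp_pos: [0.6307, 0.1047, 0.1666]
orientation: [-2.022, -2.404, 0.003]
contact_force: [0.6, -0.6, -0.6]
grip_width: -0.0002
gripper_force: 0.0
```

Run:
```python
from h import *
W={"o":{"orientation":[-2.021,-2.404,.001],"tcp_pos":[.65886,-.05781,.16729]}}
o=get_obs();w=viewer.grab_frame("wrist");c0=cam(w,W["o"])
M=R.from_rotvec(o["orientation"]).as_matrix();T=M.T
g=np.array([.65985,-.0574,0])
print("front edge rel",T@(ray(c0,320,141,.091)-g),"rib face line",T@(ray(c0,320,18,.091)-g),T@(ray(c0,320,2,.113)-g))
c=cam(w,o);print(o["tcp_pos"],o["grip_width"],T@(o["tcp_pos"]-g))
s=viewer.grab_frame("scene");cs=cam(s)
X=M[:,1];Y=M[:,0]
for k in(.135,):
  for z in(.091,.113):
    print([proj(cs,g+(k+j)*Y+i*X+[0,0,z]).round(1).tolist() for i in(-.032,.032) for j in(-.006,.006)])
print("tcp",proj(cs,o["tcp_pos"]))
im=s["pixels"][100:220,200:360,::-1];im=np.clip(im*1.8,0,255).astype(np.uint8)
cv2.imwrite("pics/s3.png",cv2.resize(im,(800,600),interpolation=cv2.INTER_CUBIC))
```

```text
front edge rel [ 0.04523692 -0.00151426 -0.09103995] rib face line [ 0.11906417 -0.00153668 -0.09110941] [ 0.12218213 -0.00156644 -0.11311234]
[0.63065966 0.10469483 0.16658945] -0.00015244311864412734 [ 0.16454204 -0.00134642 -0.16674218]
[[255.9, 160.5], [251.7, 159.8], [266.1, 146.7], [262.0, 146.0]]
[[254.7, 153.5], [250.4, 152.7], [265.1, 139.7], [260.9, 139.0]]
tcp [243.89763815 126.42706548]
```

View pics/s3.png

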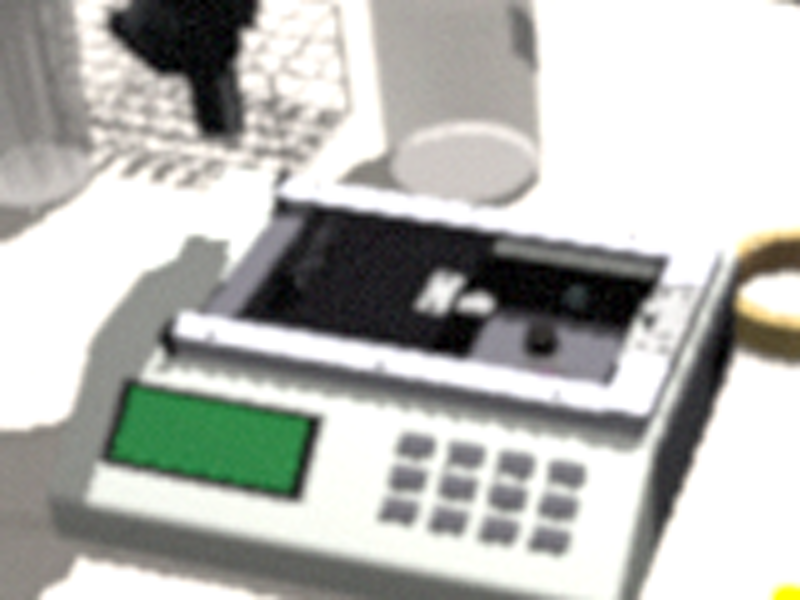

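The shutter is open by about 97 mm, with the rib at about +126 mm from the well. The fingers are behind it, at +165 mm. I'll lower and push.

Request:
play_rows(
  commands=[
    [[1,0,0,0.1,0],[1,0,0,0.2,0],[1,0,0,0.3,0],[1,0,0,0.338,0],[1,0,0,0.338,0],[1,0,0,0.338,0],[1,-0.03,0,0.338,0],[1,-0.07,0,0.338,0],[1,-0.1,0,0.338,0],[1,-0.13,0,0.338,0],[1,-0.16,0,0.338,0],[1,-0.16,0,0.338,0]],
  ],
)

```text
clock: 9.93
tcp_pos: [0.6371, 0.0723, 0.1004]
orientation: [2.024, 2.401, -0.0]
contact_force: [1.0, -0.2, -0.5]
grip_width: -0.0
gripper_force: 0.0
```

Request:
play_rows(
  commands=[
    [[1,-0.04,0,0,0],[1,-0.08,0,0,0],[1,-0.12,0,0,0],[1,-0.16,0,0,0],[1,-0.2,0,0,0],[1,-0.24,0,0,0],[1,-0.28,0,0,0],[1,-0.32,0,0,0],[1,-0.345,0,0,0],[1,-0.365,0,0,0],[1,-0.37,0,0,0],[1,-0.37,0,0,0]],
  ],
)

```text
clock: 10.93
tcp_pos: [0.6489, 0.0009, 0.1]
orientation: [-2.022, -2.404, 0.001]
contact_force: [-0.2, -0.1, 0.2]
grip_width: 0.0003
gripper_force: 0.0
```

Run:
```python
from h import *
o=get_obs();M=R.from_rotvec(o["orientation"]).as_matrix()
g=np.array([.65985,-.0574,0]);print(M.T@(o["tcp_pos"]-g),M.T@o["contact_force"])
w=viewer.grab_frame("wrist");save(w,"w6.png")
```

```text
[ 0.05923569 -0.0008685  -0.09998222] [-0.10718487 -0.21494016 -0.20482314]
```

View pics/w6.png

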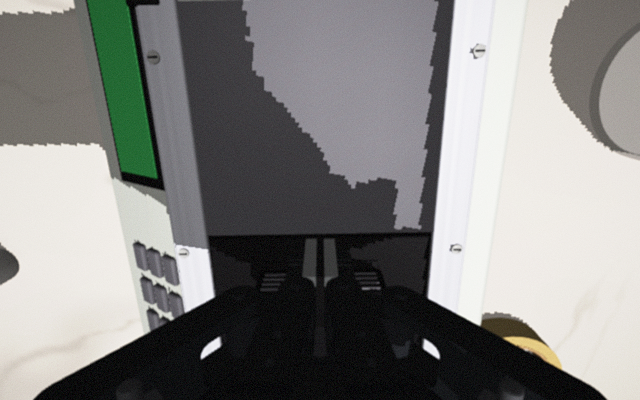

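The shutter follows, with the rib grooves visible either side of the fingers at row 280. Now I'll press in small steps.

Request:
play_rows(
  commands=[
    [[1,-0.015,0,0,0],[1,-0.03,0,0,0],[1,-0.04,0,0,0],[1,-0.04,0,0,0],[1,-0.04,0,0,0]],
  ],
)

```text
clock: 11.4
tcp_pos: [0.6504, -0.0064, 0.1]
orientation: [-2.022, -2.404, 0.0]
contact_force: [-1.0, 1.3, 0.0]
grip_width: 0.0001
gripper_force: 1.0
```

Request:
play_rows(
  commands=[
    [[1,-0.005,0,0,0],[1,-0.01,0,0,0],[1,-0.01,0,0,0],[1,-0.01,0,0,0]],
  ],
)

```text
clock: 11.73
tcp_pos: [0.6505, -0.0071, 0.1001]
orientation: [-2.02, -2.405, -0.001]
contact_force: [-1.1, 4.0, -0.4]
grip_width: -0.0001
gripper_force: 2.5
```

Request:
play_rows(
  commands=[
    [[1,-0.007,0,0,0],[1,-0.014,0,0,0],[1,-0.02,0,0,0],[1,-0.02,0,0,0],[1,-0.02,0,0,0]],
  ],
)

```text
clock: 12.15
tcp_pos: [0.6508, -0.0087, 0.1001]
orientation: [-2.017, -2.405, -0.003]
contact_force: [-3.0, 9.0, 0.8]
grip_width: 0.0
gripper_force: 4.7
```

Request:
play_rows(
  commands=[
    [[1,-0.005,0,0,0],[1,-0.01,0,0,0],[1,-0.01,0,0,0],[1,-0.01,0,0,0]],
  ],
)

```text
clock: 12.48
tcp_pos: [0.651, -0.0093, 0.1001]
orientation: [-2.015, -2.405, -0.005]
contact_force: [-3.3, 10.8, 1.0]
grip_width: 0.0001
gripper_force: 5.9
```

Request:
play_rows(
  commands=[
    [[1,-0.01,0,0,0],[1,-0.02,0,0,0],[1,-0.03,0,0,0],[1,-0.03,0,0,0],[1,-0.03,0,0,0]],
  ],
)

```text
clock: 12.9
tcp_pos: [0.6514, -0.0117, 0.1001]
orientation: [-2.01, -2.405, -0.008]
contact_force: [-5.1, 17.1, 1.9]
grip_width: 0.0003
gripper_force: 9.0
```

Request:
play_rows(
  commands=[
    [[1,-0.005,0,0,0],[1,-0.01,0,0,0],[1,-0.01,0,0,0],[1,-0.01,0,0,0]],
  ],
)

```text
clock: 13.23
tcp_pos: [0.6515, -0.0123, 0.1002]
orientation: [-2.008, -2.405, -0.01]
contact_force: [-5.6, 18.8, 2.4]
grip_width: 0.0001
gripper_force: 10.3
```

Request:
play_rows(
  commands=[
    [[1,-0.005,0,0,0],[1,-0.01,0,0,0],[1,-0.01,0,0,0],[1,-0.01,0,0,0]],
  ],
)

```text
clock: 13.57
tcp_pos: [0.6515, -0.0123, 0.1002]
orientation: [-2.005, -2.405, -0.011]
contact_force: [-6.5, 23.2, 3.3]
grip_width: 0.0
gripper_force: 12.0
```

Request:
play_rows(
  commands=[
    [[1,-0.005,0,0,0],[1,-0.008,0,0,0],[1,-0.008,0,0,0],[1,-0.008,0,0,0]],
  ],
)

```text
clock: 13.9
tcp_pos: [0.6515, -0.0123, 0.1001]
orientation: [-2.003, -2.405, -0.013]
contact_force: [-7.9, 25.8, 3.5]
grip_width: 0.0002
gripper_force: 13.4
```

Position is now stiff, so it's at the stop. I'll back off and see whether the latch holds.

Request:
play_rows(
  commands=[
    [[1,0.02,0,0,0],[1,0.04,0,0,0],[1,0.06,0,0,0],[1,0.08,0,0,0],[1,0.085,0,0,0],[1,0.085,0,0,0],[1,0.085,0,0,0]],
  ],
)

```text
clock: 14.48
tcp_pos: [0.6513, -0.0104, 0.1002]
orientation: [2.023, 2.402, -0.001]
contact_force: [-0.5, 0.2, 0.8]
grip_width: -0.0004
gripper_force: 0.0
```

Request:
play_rows(
  commands=[
    [[1,0.03,0,0,0],[1,0.08,0,0,0],[1,0.12,0,0,0],[1,0.12,0,-0.1,0],[1,0.12,0,-0.3,0],[1,0.12,0,-0.5,0],[1,0.12,0,-0.6,0],[1,0.12,0,-0.6,0],[1,0.12,0,-0.6,0],[1,0.12,0,-0.6,0]],
  ],
)

```text
clock: 15.32
tcp_pos: [0.6461, 0.0153, 0.2192]
orientation: [-2.02, -2.405, 0.002]
contact_force: [1.3, 0.7, -0.2]
grip_width: 0.0002
gripper_force: 0.0
```

Run:
```python
from h import *
o=get_obs();w=viewer.grab_frame("wrist");c=cam(w,o);print(o["tcp_pos"],o["contact_force"])
M=R.from_rotvec(o["orientation"]).as_matrix();g=np.array([.65985,-.0574,0]);Y=np.array([-np.sin(.1815),np.cos(.1815),0])
for k in(0,.005):print(k,"rib top",proj(c,g+(.03+k)*Y+[0,0,.113]),"plate rear",proj(c,g+(.052+k)*Y+[0,0,.091]),"front",proj(c,g+(-.054+k)*Y+[0,0,.091]))
save(w,"w7.png")
```

```text
[0.64605525 0.01530195 0.21919193] [ 1.31990476  0.68515763 -0.16517122]
0 rib top [321.38103771 243.89402672] plate rear [321.11912155 210.27314351] front [321.93803134 312.75242281]
0.005 rib top [321.3371315 238.4040691] plate rear [321.07614496 204.89500542] front [321.90297639 308.36560734]
```

View pics/w7.png

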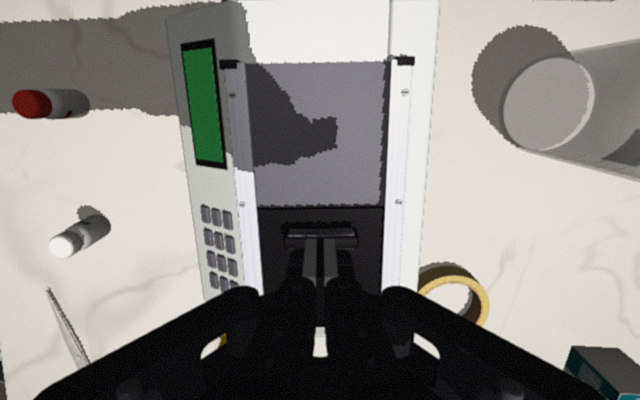

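The push force dropped to zero only 2 mm back, so the latch is holding against the seal. The rib and plate are in the shut position.

```bash
python3 -c "
from bench import r
print(r.hand_in())"
```

```text
the job is handed in; nothing more can be done
None
```

The vial stands fully down in the well and I've let go of it. The shutter is pushed home and latched (peak push about 27 N, the top of the recommended range), and the job is handed in at about 15 s on the robot's clock; I got no verdict back.

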